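# Two turns on the studio press

## Task

Set the small screw press on the drawing table for the next board: wind its crank exactly two full turns clockwise (seen from above) from where it stands now, then let go of the handle. Leave the crank of the yarn winder alone.

Things in the scene. Friction and masses are not known exactly. Their poses are not given: they have to be found in the camera images.
- press_crank (a joint): Crank on top of the screw press, vertical axis. Rad: 0 at the start whichever way its arm points, growing clockwise seen from above, 12.57 after two turns. Steady friction, 1 to 2 N at the handle; no spring, stays where left; no stop within a turn either side of the task. Flat steel arm, top 149 mm above the table, hub top 152 mm.
- press_grip (a point): Middle of the press crank's upright round wooden handle, 24 mm diameter, 46 mm tall, 50 mm from the axis, on the arm's outer end; it spans 152 to 198 mm above the table, this point at 176 mm. It spins freely on its pin, so a gripper may hold it with one heading all the way round. Nothing else near its circle is as high as its foot.
- press_axis (a point): Point on the crank's vertical axis, 176 mm above the table: the centre of press_grip's circle. The press, fixed to the table, has a dark iron bed 150 x 190 mm, two steel columns, an iron bridge with its top 126 mm up, and an aluminium platen that sinks 6 mm a turn and touches nothing.
- winder_grip (a point): Middle of the wooden crank handle of the yarn winder, a bystander to be left alone: low grey plastic base 90 x 150 mm, white cone spool (top 113 mm above the table), white crank; handle 20 mm diameter, 36 mm tall, top 86 mm above the table, 36 mm from its vertical axis.

How it is judged:
At the end, for the whole second after the job is handed in: The press crank stands two full turns (12.57 rad) clockwise of its start, within 25 degrees (0.43 rad) either way, at rest and released (value of joint press_crank between 12.13 and 13 rad and velocity of joint press_crank between -0.1 and 0.1 rad/s); the robot touches nothing.
It fails at once if the yarn winder's crank is turned (its handle moved more than 20 mm) (distance of winder_grip from where it was at the start of the episode above 0.02 m).
It also fails if it takes over 54 s, if anything falls off the work surface, if the arm or the gripper's body presses on something with over 40 N, if the wrist force passes 120 N, or if a joint passes its speed limit or range.

## Robot

A 7-joint arm with a two-finger parallel gripper is mounted at the origin on the work surface. World frame = base frame: x ahead of the robot, y to its left, z up, the work surface at z = 0. Lengths are in m, angles in rad, forces in N, time in s.
With the tool pointing down it reaches from about 0.35 to 0.9 m from the base axis. Payload 8.1 kg.
Tool frame: the origin (TCP) lies midway between the tips of the shut fingers; the grasp point (between the pads) lies 19 mm behind it; z points along the fingers, y is the direction in which the jaws open and shut (so a half turn about z gives the same grasp; the last joint's range is limited). The gripper opens to 92 mm and grips with 3 to 60 N. Pads are 19 mm wide; open, the fingers measure 130 mm over their backs; the gripper's body (75 mm by 190 mm) begins 47 mm behind the grasp point.
Start: joints at [1.06, 0.434, 0.025, 1.573, -0.012, 1.134, -0.075], TCP at [0.248, -0.574, 0.227] pointing down, gripper open.
Joint ranges: [-2.62, 2.62], [-0.44, 2.09], [-1.27, 1.32], [0.08, 2.57], [-1.32, 4.46], [0.12, 2], [-2.74, 2.74]. Speed limits (rad/s): [2.22, 2.22, 3.01, 3.01, 3.14, 3.14, 3.14].

## Interface

Orientations are given as a rotation vector (axis times angle).
In Python, from cell import monitor, get_image, get_calibration, workorder, look_for, masks_of gives the robot as it stands.
- The arm moves only by the shell command python3 -m crank 'ROWS' [FORCE]. ROWS is JSON, a list of rows, each a list of 3 entries, a list of its own where there are three numbers: the shift along the tool's x, y, z in cm, then the turn about the tool's z in degrees, then the closure in counts, from 0 (fully open) to 255 (shut). A call has 1 to 5 rows; each row shifts and turns the commanded pose from where the row before left it, along the tool's axes as they then stand; what a row does not reach is not made up. A row lasts 1/10 s, in which the tool goes at most 50 mm and 8.59 degrees, less where a joint would pass 70% of its speed; a pose out of reach is approached as far as the arm can. A call with a gripper value outside its range is refused whole. The fingers move at their own pace and stop on an object; FORCE is the grip in N (left out, the last holds). Time passes only in rows, so rows that do not move let the fingers close. It gives the time, the measured TCP pose, the force and the opening at its end, in the units of the state.
- monitor.observe(): the state, without advancing time (a new reading comes with each control period).
- get_image(name): name is "scene" or "top" or "wrist"; returns (picture, depth): 420x560x3 uint8, red, green, blue; 420x560 float32, m along the optical axis (not along the pixel's ray), 0 where there is no reading.
- get_calibration(name): a dict with "fx", "fy", "cx", "cy" (pixels), "R" (3x3) and "t" (3): a world point X has camera coordinates R X + t. Camera axes: x right, y down, z forward; pixel columns grow to the right and rows downward; lengths in m; the calibration is good to about 2 mm. A picture is of the moment at which its call begins: read the wrist's pose just before it. get_calibration takes no time and is no camera call; for the wrist camera it gives the pose at the moment of the call.
- workorder.sign_off(): hands the job in, once; it reports no verdict.
Trained networks look in the newest picture that a camera, given by its name, has taken for a name from the list of things; names that differ only in an ending like _2 or _b are one class to them, and where a whole thing is asked for, a point or a joint stands for the part that bears it (a point fixed in the world has none). Each returns a list of dicts, best first, with "score" (0 to 1); they miss things now and then, are a little off and sometimes report something else, mostly with a low value. They report only what shows in the picture. A call takes as long as a camera call.
- look_for(label, camera): "location" ([x, y, z] in m, in world coordinates, good to about 4 mm: the middle of the surface that is visible of it).
- masks_of(label, camera): "region" (420x560 bool, what is visible of it).
The state is a dict: "clock": time; "joints": joint angles; "dq": joint speeds; "joint_efforts": joint torques, N m; "position": TCP position; "ee_rot": TCP orientation; "force": force on the tool from outside, world axes, zero at the start; "ft_torque": the same for the moment, N m; "width": opening from 0.0 (shut) to 1.0 (fully open).
Only numpy, scipy, OpenCV 4.12 (cv2) and the standard library are available. Lean on these libraries where they do the work, as an engineer would, in place of code of your own. Each camera call takes 0.05 s, during which the arm holds its last target.

## Working session

There is one attempt and no reset: what is moved stays moved. The work goes in short steps, Python scripts to look and compute and a shell command to move; the robot and the scene stay as the last step left them, time stands still between calls to the robot, and variables do not carry over. Pictures are saved under pics/ and viewed, and the job is handed in when it is done.

```bash
mkdir -p pics; ls; python3 - <<'E'
from cell import *
import cv2,numpy as np
s=monitor.observe(); print({k:np.round(v,3) for k,v in s.items()})
for c in ("top","scene"):
    im,d=get_image(c); cv2.imwrite(f"pics/{c}0.png",im[:,:,::-1])
    for l in ("press_grip","press_crank","winder_grip"):
        print(c,l,[(round(r["score"],2),np.round(r["location"],3)) for r in look_for(l,c)[:3]])
print(monitor.observe()["clock"])
E
```

```text
pics
{'clock': np.float64(0.0), 'joints': array([ 1.06 ,  0.435,  0.025,  1.574, -0.012,  1.134, -0.075]), 'dq': array([ 0.002,  0.   , -0.001,  0.002, -0.   , -0.001,  0.001]), 'joint_efforts': array([-2.0000e-03, -6.6786e+01,  9.8400e-01, -3.1445e+01, -6.1000e-02,
        4.3000e-02,  0.0000e+00]), 'position': array([ 0.248, -0.573,  0.226]), 'ee_rot': array([-3.075e+00, -6.360e-01,  1.000e-03]), 'force': array([ 0.675, -0.514, -0.152]), 'ft_torque': array([-0.039, -0.041, -0.014]), 'width': np.float64(1.001)}
top press_grip [(0.45, array([0.505, 0.206, 0.196]))]
top press_crank [(0.86, array([0.529, 0.2  , 0.155])), (0.41, array([0.504, 0.207, 0.194]))]
top winder_grip [(0.76, array([ 0.549, -0.213,  0.048]))]
scene press_grip [(0.58, array([0.512, 0.209, 0.19 ]))]
scene press_crank [(0.57, array([0.514, 0.206, 0.152]))]
scene winder_grip [(0.6, array([ 0.546, -0.211,  0.05 ]))]
0.4
```

View pics/top0.png

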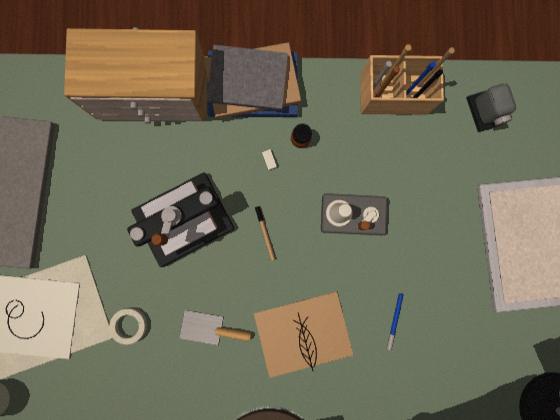

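View pics/scene0.png

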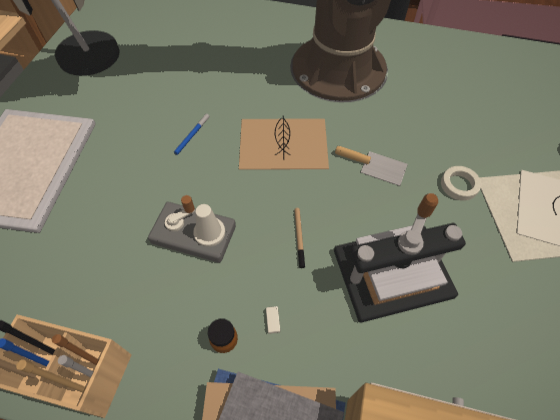

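The top view shows the press around (180,220), with its hub at (172,213) and handle at (157,240). The winder is at (355,215), with its handle at (366,225). Next I'll measure the handle and hub from depth.

```bash
cat > h.py <<'E'
from cell import *
import cv2,numpy as np
def cloud(c):
    k=get_calibration(c); im,d=get_image(c)
    v,u=np.mgrid[:420,:560]
    P=np.stack([(u-k["cx"])/k["fx"]*d,(v-k["cy"])/k["fy"]*d,d],-1)
    W=(P-np.array(k["t"]))@np.array(k["R"])
    W[d==0]=np.nan
    return im,W
E
python3 - <<'E'
from h import *
for c in ("top","scene"):
    im,W=cloud(c)
    near=np.hypot(W[...,0]-.52,W[...,1]-.2)<.12
    for lo,hi in ((.192,.206),(.16,.206),(.1505,.158),(.145,.1505),(.12,.135)):
        m=near&(W[...,2]>lo)&(W[...,2]<hi); p=W[m]
        v,u=np.nonzero(m)
        if len(p): print(c,lo,hi,len(p),p.mean(0).round(4),p.min(0).round(3),p.max(0).round(3),u.mean().round(),v.mean().round())
    cv2.imwrite(f"pics/{c}crop.png",cv2.resize((im[150:280,100:260] if c=="top" else im[180:330,320:480])[:,:,::-1],None,fx=4,fy=4,interpolation=cv2.INTER_CUBIC))
    r=masks_of("press_crank",c)
    for q in r[:2]:
        p=W[q["region"]]; print("mask",c,q["score"],len(p),np.nanmedian(p,0).round(3),np.nanmin(p,0).round(3),np.nanmax(p,0).round(3))
k=get_calibration("top");print(k["fx"],-np.array(k["R"]).T@k["t"])
E
```

```text
top 0.192 0.206 122 [0.5056 0.2084 0.1974] [0.495 0.198 0.192] [0.516 0.22  0.202] 157.0 239.0
top 0.16 0.206 171 [0.5057 0.2061 0.1915] [0.495 0.197 0.161] [0.517 0.22  0.202] 159.0 239.0
top 0.1505 0.158 150 [0.5483 0.1988 0.1523] [0.517 0.185 0.151] [0.565 0.211 0.156] 168.0 217.0
top 0.145 0.1505 105 [0.5337 0.2011 0.1489] [0.511 0.185 0.145] [0.567 0.214 0.15 ] 167.0 225.0
top 0.12 0.135 1581 [0.5548 0.1956 0.1271] [0.494 0.106 0.12 ] [0.615 0.289 0.135] 173.0 215.0
mask top 0.84 420 [0.527 0.201 0.153] [0.495 0.185 0.137] [0.567 0.22  0.202]
mask top 0.67 180 [0.507 0.205 0.196] [0.495 0.197 0.023] [0.518 0.267 0.202]
scene 0.192 0.206 156 [0.5083 0.2094 0.1973] [0.496 0.198 0.192] [0.517 0.22  0.201] 431.0 199.0
scene 0.16 0.206 340 [0.5112 0.2082 0.1859] [0.496 0.198 0.16 ] [0.518 0.222 0.201] 428.0 204.0
scene 0.1505 0.158 232 [0.5482 0.1998 0.1526] [0.51  0.186 0.151] [0.567 0.214 0.157] 415.0 233.0
scene 0.145 0.1505 148 [0.5342 0.2027 0.149 ] [0.505 0.186 0.145] [0.567 0.216 0.15 ] 416.0 227.0
scene 0.12 0.135 2301 [0.5599 0.1957 0.1273] [0.493 0.107 0.12 ] [0.616 0.29  0.135] 407.0 246.0
mask scene 0.57 763 [0.518 0.204 0.153] [ 0.393  0.186 -0.   ] [0.567 0.256 0.201]
422.83109887833785 [0.49193051 0.00305225 0.99293325]
```

```bash
python3 - <<'E'
from h import *
im,W=cloud("top")
sub=W[195:255,125:220]
z=(sub[...,2]*1000)
for r in range(0,60,2): print(195+r,' '.join('%3.0f'%x for x in z[r,::3]))
E
```

```text
195   4  -0   3   3  -1   0   1  -0  -2   3  -1  25  25  63  68  68  68  64  70  68  65  67 125 126 127 134 134 134 133 126  22   0
197   2  -0  -3   3   0   2   3   1   0  -4  21  64  68  70  69  69  64  66  65  66 123 124 127 127 128 138 133 134 134 130 121  16
199   2   1   5   0  -2   2   1  -0  -3  20  66  69  69  68  67  69  67  67  67 125 128 129 nan 125 128 133 134 133 134 128 124  26
201   2   0   0   3  -2   0   1  19  26  65  67  68  66  66  65  65  68  67 124 127 127 126 126 126 126 126 133 133 134 127 125  24
203 nan   1  -1   0   4  -1  20  25  66  70  65  67  63  69  65  69 124 126 126 128 125 127 127 127 124 126 135 136 123 128 126 108
205   1   1   3  -2  -1  21  66  66  67  67  69  64  66  66  67 125 126 124 125 128 128 123 129 125 124 125 126 125 126 124 122  21
207   3   1  -1   1  20  20  67  65  66  66  66  67  67  63 137 136 138 137 127 124 126 127 128 125 126 128 128 125 124 123  25  23
209   2   1   2  23  22  22  66  67  67  68  69  67  67 138 154 153 146 136 130 127 127 129 125 127 129 125 127 124 118  24  26  23
211   1   4   1  24  21  22  69  67  66  69 
[... 2159 characters left out ...]
  22  24  20  25  23  18  -1   6   1   0
245  -0  -2   0   0 123 114   7   1  21  24  23  22  66  69  66  66  66  64  67  67  20  24  22  23  21  24  -1   0   1  -0   2  -1
247   3  -2  -3  -0  -3   1   3   1  -0  22  23  24  69  67  65  67  67  65  66  23  21  24  25  22  23   1   1   1   0   0  -0  -0
249   1   3   1  -0   1   2   2   3  -2  22  22  22  24  69  67  65  67  66  25  26  23  25  21  22   2  -0   0   2   1   3   1  -3
251  -1  -1   1  -3  -1   1   2   2   2  21  23  23  23  66  67  70  59  20  22  25  22  23  12  -0   0  -0  -0   3   1   3  -1  -1
253  -0  -2  -0  -3   3  -1   2   1   1  -3  23  26  23  66  66  22  22  24  23  22  24   3   1   2   3   3  -3   4   2  -1   1  -1
```

Axis ≈ (0.5545, 0.198), taken from both the hub and the middle of the bridge. Handle ≈ (0.507, 0.209), which gives a radius of 49 mm and agrees with the 50 mm stated. First I'll raise the tool and turn it so tool x = world +y and tool y = world +x.

```bash
python3 -m crank '[[[0,0,-0.5],-8.33,0],[[0,0,-0.5],-8.33,0],[[0,0,-0.5],-8.33,0],[[0,0,-0.5],-8.33,0],[[0,0,-0.5],-8.33,0]]' 20
python3 -m crank '[[[0,0,-0.5],-8.33,0],[[0,0,-0.5],-8.33,0],[[0,0,-0.5],-8.33,0],[[0,0,0],0,0]]'
```

```text
clock: 1.15
position: [0.2478, -0.5738, 0.252]
ee_rot: [2.644, 1.696, -0.0]
force: [0.4, -0.3, 0.3]
width: 0.999
clock: 1.55
position: [0.2479, -0.5741, 0.2674]
ee_rot: [2.218, 2.223, -0.0]
force: [0.2, 0.2, 0.0]
width: 1.002
```

```bash
python3 -m crank '[[[3,3,0],0,0],[[3,3,0],0,0],[[3,3,0],0,0],[[3,3,0],0,0],[[3,3,0],0,0]]'
python3 -m crank '[[[4,1,0],0,0],[[4,1,0],0,0],[[4,1,0],0,0],[[4,1,0],0,0],[[4,1,0],0,0]]'
python3 -m crank '[[[4,1,0],0,0],[[4,1,0],0,0],[[4,1,0],0,0],[[4,1,0],0,0],[[4,1,0],0,0]]'
```

```text
clock: 2.05
position: [0.3988, -0.4224, 0.2666]
ee_rot: [2.227, 2.216, 0.0]
force: [0.8, -0.5, -0.2]
width: 1.001
clock: 2.55
position: [0.4479, -0.2221, 0.2666]
ee_rot: [2.227, 2.215, 0.0]
force: [0.4, 0.4, 0.4]
width: 0.999
clock: 3.05
position: [0.4979, -0.0222, 0.2667]
ee_rot: [2.227, 2.215, 0.0]
force: [0.4, -1.0, 0.0]
width: 0.999
```

```bash
python3 -m crank '[[[4.6,0.2,0],0,0],[[4.6,0.2,0],0,0],[[4.6,0.2,0],0,0],[[4.6,0.2,0],0,0],[[4.6,0.1,0],0,0]]'
python3 -m crank '[[[0,0,0],0,0],[[0,0,0],0,0]]'
python3 - <<'E'
from h import *
im,W=cloud("wrist"); cv2.imwrite("pics/w1.png",im[:,:,::-1])
near=np.hypot(W[...,0]-.52,W[...,1]-.2)<.12
for lo,hi in ((.194,.202),(.1505,.156),(.12,.130),(.131,.138)):
    m=near&(W[...,2]>lo)&(W[...,2]<hi); p=W[m]
    if len(p): print(lo,len(p),p.mean(0).round(4),np.percentile(p,1,axis=0).round(3),np.percentile(p,99,axis=0).round(3))
E
```

```text
clock: 3.55
position: [0.5067, 0.2079, 0.2665]
ee_rot: [2.227, 2.215, -0.0]
force: [0.8, -0.5, 0.2]
width: 1.0
clock: 3.75
position: [0.5063, 0.2073, 0.2663]
ee_rot: [-2.222, -2.22, 0.001]
force: [0.1, -0.6, -0.2]
width: 1.0
0.194 826 [0.5044 0.2116 0.1979] [0.494 0.201 0.194] [0.514 0.221 0.2  ]
0.1505 866 [0.5512 0.1994 0.1525] [0.522 0.187 0.151] [0.565 0.211 0.154]
0.12 7250 [0.5458 0.2115 0.1261] [0.496 0.115 0.121] [0.593 0.286 0.128]
0.131 1896 [0.5419 0.2209 0.1345] [0.504 0.119 0.132] [0.59  0.279 0.138]
```

View pics/w1.png

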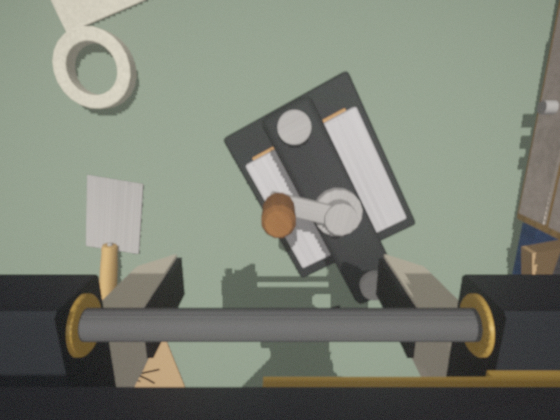

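The wrist view shows the handle at (277,212) left of the hub at (337,212), with nothing in the fingers' way. It puts the handle at (0.504, 0.211), so I'm using a mean of (0.506, 0.210). Now I'll descend to TCP z 0.16.

```bash
python3 -m crank '[[[0.2,0,2.6],0,0],[[0,0,2.6],0,0],[[0,0,2.7],0,0],[[0,0,2.7],0,0],[[0,0,0],0,0]]' 15
python3 -m crank '[[[0,0,0],0,120],[[0,0,0],0,160],[[0,0,0],0,200],[[0,0,0],0,255],[[0,0,0],0,255]]' 15
python3 -m crank '[[[0,0,0],0,255],[[0,0,0],0,255],[[0,0,0],0,255],[[0,0,0],0,255],[[0,0,0],0,255]]' 15
```

```text
clock: 4.3
position: [0.5054, 0.2047, 0.1575]
ee_rot: [-2.226, -2.216, 0.01]
force: [-0.5, 0.8, 0.1]
width: 1.004
clock: 4.8
position: [0.5071, 0.2083, 0.1613]
ee_rot: [2.221, 2.221, 0.001]
force: [0.1, -0.8, 0.9]
width: 0.618
clock: 5.3
position: [0.5059, 0.2084, 0.1606]
ee_rot: [-2.22, -2.222, 0.002]
force: [-4.4, 0.3, 2.8]
width: 0.259
```

Gripped: the opening is 23.8 mm against a 24 mm handle. Now I'll work out the chords of the circle.

```bash
python3 - <<'E'
import numpy as np
A=np.array([.554,.199])
th=np.radians(167-15*np.arange(25))
p=5*np.c_[np.sin(th),np.cos(th)]  # tool x=dy, tool y=dx
d=np.diff(np.round(p,2),axis=0)
for k in range(24): print(k+1, round(np.degrees(th[k+1])), d[k].round(2), (A+p[k+1][::-1]/100).round(4))
E
```

```text
1 152 [1.23 0.46] [0.5099 0.2225]
2 137 [1.06 0.75] [0.5174 0.2331]
3 122 [0.83 1.01] [0.5275 0.2414]
4 107 [0.54 1.19] [0.5394 0.2468]
5 92 [0.22 1.29] [0.5523 0.249 ]
6 77 [-0.13  1.29] [0.5652 0.2477]
7 62 [-0.46  1.23] [0.5775 0.2431]
8 47 [-0.75  1.06] [0.5881 0.2356]
9 32 [-1.01  0.83] [0.5964 0.2255]
10 17 [-1.19  0.54] [0.6018 0.2136]
11 2 [-1.29  0.22] [0.604  0.2007]
12 -13 [-1.29 -0.13] [0.6027 0.1878]
13 -28 [-1.23 -0.46] [0.5981 0.1755]
14 -43 [-1.06 -0.75] [0.5906 0.1649]
15 -58 [-0.83 -1.01] [0.5805 0.1566]
16 -73 [-0.54 -1.19] [0.5686 0.1512]
17 -88 [-0.22 -1.29] [0.5557 0.149 ]
18 -103 [ 0.13 -1.29] [0.5428 0.1503]
19 -118 [ 0.46 -1.23] [0.5305 0.1549]
20 -133 [ 0.75 -1.06] [0.5199 0.1624]
21 -148 [ 1.01 -0.83] [0.5116 0.1725]
22 -163 [ 1.19 -0.54] [0.5062 0.1844]
23 -178 [ 1.29 -0.22] [0.504  0.1973]
24 -193 [1.29 0.13] [0.5053 0.2102]
```

```bash
python3 -m crank '[[[1.23,0.46,0],0,255],[[1.06,0.75,0],0,255],[[0.83,1.01,0],0,255]]' 15
```

```text
clock: 5.6
position: [0.5303, 0.2385, 0.1605]
ee_rot: [2.221, 2.219, -0.002]
force: [3.2, -9.8, 1.5]
width: 0.258
```

```bash
python3 -m crank '[[[0.54,1.19,0],0,255],[[0.22,1.29,0],0,255],[[-0.13,1.29,0],0,255]]' 15
python3 -c "
from cell import monitor as m;s=m.observe();print(s['position'],s['force'],s['width'])"
```

```text
clock: 5.9
position: [0.5677, 0.2425, 0.1604]
ee_rot: [2.221, 2.217, -0.008]
force: [-6.1, -15.7, 10.4]
width: 0.253
[0.56771742 0.24252372 0.16037501] [ -6.06510259 -15.72094255  10.41887136] 0.25309315713161634
```

```bash
python3 -m crank '[[[-0.66,1.23,0],0,255],[[-0.9,1.06,0],0,255],[[-1.01,0.83,0],0,255]]' 15
python3 -m crank '[[[0,0,0],0,255]]' 15
```

```text
clock: 6.2
position: [0.5973, 0.2193, 0.1604]
ee_rot: [-2.221, -2.221, 0.006]
force: [-13.0, -4.6, 9.6]
width: 0.256
clock: 6.3
position: [0.5982, 0.2174, 0.1605]
ee_rot: [2.224, 2.218, -0.006]
force: [-7.8, -5.3, 8.0]
width: 0.257
```

```bash
python3 -m crank '[[[-1.19,0.47,0],0,255],[[-1.29,0.17,0],0,255],[[-1.29,-0.13,0],0,255],[[-1.23,-0.46,0],0,255]]' 15
python3 -m crank '[[[0,0,0],0,255]]' 15
```

```text
clock: 6.7
position: [0.5984, 0.1711, 0.1606]
ee_rot: [-2.219, -2.222, -0.002]
force: [-6.1, 4.2, 1.6]
width: 0.258
clock: 6.8
position: [0.5974, 0.1694, 0.1606]
ee_rot: [-2.221, -2.22, 0.002]
force: [-5.0, 1.1, 1.1]
width: 0.256
```

```bash
python3 -m crank '[[[-1.06,-0.75,0],0,255],[[-0.83,-1.01,0],0,255],[[-0.54,-1.19,0],0,255],[[-0.22,-1.29,0],0,255],[[0.13,-1.29,0],0,255]]' 15
python3 -m crank '[[[0,0,0],0,255]]' 15
```

```text
clock: 7.3
position: [0.5434, 0.1447, 0.1607]
ee_rot: [2.222, 2.221, 0.004]
force: [4.2, 7.5, -4.9]
width: 0.258
clock: 7.4
position: [0.5418, 0.1452, 0.1607]
ee_rot: [-2.22, -2.223, -0.001]
force: [-0.0, 4.8, -3.8]
width: 0.257
```

```bash
python3 -m crank '[[[0.5,-1.23,0],0,255],[[0.8,-1.06,0],0,255],[[1.01,-0.83,0],0,255],[[1.19,-0.54,0],0,255],[[1.29,-0.22,0],0,255]]' 15
python3 -m crank '[[[1.29,0.13,0],0,255],[[0,0,0],0,255]]' 15
python3 - <<'E'
from h import *
for c in ("scene","top"):
    im,W=cloud(c); cv2.imwrite(f"pics/{c}2.png",im[:,:,::-1])
E
```

```text
clock: 7.9
position: [0.5035, 0.1933, 0.1607]
ee_rot: [2.221, 2.221, -0.001]
force: [3.6, -1.7, -2.9]
width: 0.259
clock: 8.1
position: [0.5058, 0.2085, 0.1606]
ee_rot: [-2.218, -2.224, -0.002]
force: [0.1, 1.4, -0.4]
width: 0.255
```

View pics/scene2.png

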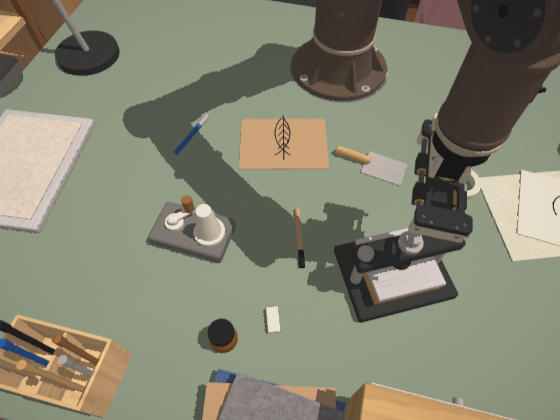

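One turn is done: the TCP is back at its starting point, forces are near 0, and the picture shows the gripper over the handle at the hub's robot side, around (440,215). Now the second turn.

```bash
python3 -m crank '[[[1.23,0.46,0],0,255],[[1.06,0.75,0],0,255],[[0.83,1.01,0],0,255],[[0.54,1.19,0],0,255]]' 15
python3 -m crank '[[[0,0,0],0,255]]' 15
```

```text
clock: 8.6
position: [0.5404, 0.2423, 0.1606]
ee_rot: [2.221, 2.221, -0.002]
force: [-0.5, -5.6, 2.3]
width: 0.255
clock: 8.7
position: [0.5418, 0.2426, 0.1606]
ee_rot: [2.222, 2.22, 0.002]
force: [2.1, -1.1, 0.8]
width: 0.258
```

```bash
python3 -m crank '[[[0.22,1.29,0],0,255],[[-0.13,1.29,0],0,255],[[-0.46,1.23,0],0,255],[[-0.75,1.06,0],0,255],[[-1.01,0.83,0],0,255]]' 15
python3 -m crank '[[[0,0,0],0,255]]' 15
```

```text
clock: 9.2
position: [0.5964, 0.2205, 0.1605]
ee_rot: [-2.22, -2.221, 0.003]
force: [-8.3, -3.9, 5.7]
width: 0.254
clock: 9.3
position: [0.5976, 0.2182, 0.1606]
ee_rot: [2.224, 2.218, -0.003]
force: [-4.3, -3.8, 4.6]
width: 0.257
```

```bash
python3 -m crank '[[[-1.19,0.54,0],0,255],[[-1.29,0.17,0],0,255],[[-1.29,-0.13,0],0,255],[[-1.23,-0.46,0],0,255],[[-1.06,-0.75,0],0,255]]' 15
python3 -m crank '[[[-0.83,-1.01,0],0,255],[[-0.54,-1.19,0],0,255],[[-0.22,-1.29,0],0,255],[[0.13,-1.29,0],0,255],[[0,0,0],0,255]]' 15
```

```text
clock: 9.8
position: [0.5903, 0.1596, 0.1607]
ee_rot: [-2.222, -2.221, -0.002]
force: [-2.6, 4.6, -1.0]
width: 0.252
clock: 10.3
position: [0.541, 0.1455, 0.1607]
ee_rot: [2.22, 2.222, -0.001]
force: [-0.1, 3.7, -4.3]
width: 0.259
```

```bash
python3 -m crank '[[[0.46,-1.23,0],0,255],[[0.78,-1.06,0],0,255],[[1.01,-0.83,0],0,255],[[1.19,-0.54,0],0,255],[[1.29,-0.22,0],0,255]]' 15
python3 -m crank '[[[1.29,0.13,0],0,255],[[0,0,0],0,255],[[0,0,0],0,255]]' 15
```

```text
clock: 10.8
position: [0.5035, 0.1938, 0.1607]
ee_rot: [2.221, 2.221, -0.0]
force: [7.4, -1.1, -6.5]
width: 0.256
clock: 11.1
position: [0.5055, 0.2076, 0.1607]
ee_rot: [-2.22, -2.222, -0.001]
force: [3.0, 0.7, -3.1]
width: 0.258
```

```bash
python3 -m crank '[[[0,0,0],0,0],[[0,0,0],0,0],[[0,0,0],0,0],[[0,0,0],0,0],[[0,0,0],0,0]]'
python3 -m crank '[[[0,0,0],0,0],[[0,0,0],0,0],[[0,0,-2],0,0],[[0,0,-4],0,0],[[0,0,-4],0,0]]'
python3 -m crank '[[[-4,0,0],0,0],[[-4,0,0],0,0],[[-4,0,0],0,0],[[-4,0,0],0,0],[[-4,0,0],0,0]]'
python3 -m crank '[[[-4,0,0],0,0],[[-4,0,0],0,0],[[0,0,0],0,0]]'
python3 - <<'E'
from h import *
for c in ("top","scene"):
    im,W=cloud(c); cv2.imwrite(f"pics/{c}3.png",im[:,:,::-1])
    near=np.hypot(W[...,0]-.5545,W[...,1]-.2)<.08
    m=near&(W[...,2]>.192)&(W[...,2]<.206); p=W[m]; print(c,len(p),p.mean(0).round(4))
    for l in ("press_grip","winder_grip"):print(l,[(round(r["score"],2),np.round(r["location"],3)) for r in look_for(l,c)[:2]])
E
```

```text
clock: 11.6
position: [0.5051, 0.2059, 0.1608]
ee_rot: [-2.222, -2.221, 0.0]
force: [-0.1, -0.3, 0.7]
width: 0.643
clock: 12.1
position: [0.5046, 0.2057, 0.2615]
ee_rot: [-2.221, -2.221, 0.002]
force: [1.4, -0.1, -0.1]
width: 0.996
clock: 12.6
position: [0.5049, 0.0043, 0.2609]
ee_rot: [2.221, 2.221, 0.0]
force: [0.2, -0.4, 0.1]
width: 0.997
clock: 12.9
position: [0.5046, -0.0808, 0.2603]
ee_rot: [2.23, 2.211, -0.004]
force: [-0.4, -0.1, -1.0]
width: 1.001
top 122 [0.5059 0.2104 0.1972]
press_grip [(0.55, array([0.507, 0.209, 0.192]))]
winder_grip []
scene 156 [0.5088 0.2109 0.1975]
press_grip [(0.62, array([0.516, 0.208, 0.19 ]))]
winder_grip [(0.72, array([ 0.546, -0.21 ,  0.05 ]))]
```

View pics/scene3.png

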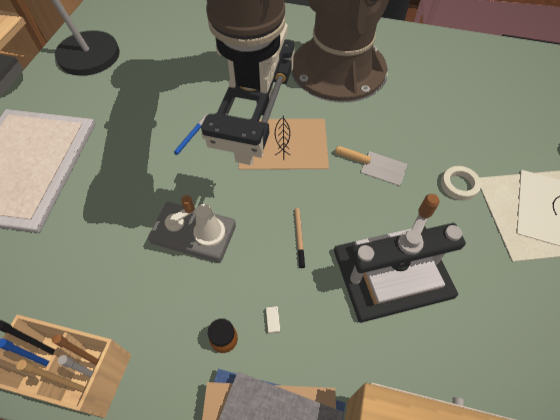

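The handle top is at (431,199) again, about 2 mm (2°) past its starting place. The winder hasn't moved and the gripper is clear of everything.

```bash
python3 -m crank '[[[0,0,0],0,0],[[0,0,0],0,0]]'; python3 -c "
from cell import workorder;print(workorder.sign_off())"
```

```text
clock: 13.4
position: [0.5052, -0.0733, 0.2608]
ee_rot: [2.22, 2.223, 0.0]
force: [-0.6, 0.7, -0.5]
width: 0.997
the job is handed in; nothing more can be done
None
```

I wound the press crank two full turns clockwise, let go of the handle, moved the gripper clear and handed the job in at about 13.4 s of the 54 s allowed.

- **Crank position:** depth measurements from the top and scene cameras put the handle within about 2 mm of where it started. That is about 2° past two turns, against the 25° allowed. The count of two comes from the path the gripper followed, because the pictures only show the angle within one turn.
- **Forces:** the wrist force readings peaked at about 20 N, early in the first turn. The circle was a few millimetres off at first, so I corrected it as I went. After release the readings were about 1 N, which is sensor noise.
- **Yarn winder:** the scene camera found its handle within 1 mm of its starting place. In the last check, the top camera's network did not report the winder handle at all, so that check rests on the scene camera alone.

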